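Wedge the breadboard tight in its clamp

TASK

Take the red wedge by its blade out of the toast rack, lay it on the shelf and let go, then take it again by its thick head and push the blade, thin end first, into the slot of the breadboard clamp until it is snug and stays there by itself. Then let go of it, pick up the mallet and tap the wedge's head with it until the wedge is fully home, its shoulder against the clamp; do not drive it home by hand. Put the mallet back down flat on the shelf and leave the jars, saucer, mug, pepper mill and egg cup where they stand.

Things in the scene. Friction and masses are not known exactly. Their poses are not given: they have to be found in the camera images.
- wedge_head (a point): Centre of the head of the loose red wedge (120 mm long, 0.1 kg). x: along it to the thin nose, z: up, y: level. Head block 40 (x) x 32 (y) x 50 (z) mm. Its front face, the shoulder, is 20 mm ahead of this point; its tail face, 20 mm behind, is struck. The underside, 25 mm below, is flush with the blade's. At first the head is sunk between two rack dividers, 4 mm free each side: not grippable.
- wedge_blade (a point): Middle of the wedge's blade (axes as wedge_head; 60 mm ahead of it, 5 mm lower, 2.5 mm to +y). The blade runs 80 mm from shoulder to nose and is 40 mm tall. Its +y face is straight, parallel to x, 12 mm to +y of wedge_head; its -y face tapers 1 in 8: 24 mm thick at the shoulder, 19 mm here, 14 mm at the nose. Free to grip in the rack.
- rack_slot (a point): Black plastic toast rack, fixed. Point on the crumb tray's upper face (6 mm above the shelf) midway between the two middle dividers, 40 mm apart. x runs along the dividers to the open part of the tray where the wedge's blade lies. Dividers: 65 mm above the shelf, from x=-54 to +6 mm, four within y=+-54 mm. Tray: x=-62 to +90, y=+-56 mm.
- slot_mouth (a point): Mouth of the slot in the breadboard clamp, a wooden block fixed to the shelf. x points level into the slot (driving direction), z up. Point: in the front face, on the slot floor (25 mm above the shelf), on the straight cheek y=0. The slot lies to -y: 20 mm wide at the mouth, narrowing 1 in 8 inwards, 46 mm high, roofed, 60 mm long, far end open. Block: y=+34 to -50 mm, top 85 mm above the shelf.
- board_fence (a point): Middle of the slot's sloping -y wall, a fence on the breadboard (225 x 140 x 18 mm, on the -y side). It yields to -y against a spring. Axes as slot_mouth. The wedge enters along x, straight face to the straight cheek, free for 50 mm, then held; 5 to 15 N drive it the last 30 mm until the shoulder stops dead on the front face: wedge_head then at x=-20, y=-12, z=+25 mm from slot_mouth.
- breadboard (a joint): How far the breadboard and its fence have been pushed by the wedge towards the end stop: 0 m with no wedge, about 0.004 m with the wedge home.
- mallet_head (a point): Centre of the head of the loose wooden mallet, 0.3 kg, lying flat on the shelf. The head is a block 44 (x) x 84 (y) x 50 (z) mm; its striking faces look to +y and -y, 42 mm from this point. The handle runs to -x, z is up.
- mallet_handle (a point): Where to grip the mallet: on its handle, 40 mm to -x of mallet_head and at the same height, 25 mm above the shelf when it lies flat. The handle is 26 mm wide (y), 30 mm high (z), runs from 22 to 152 mm to -x of the head's centre, and hangs 10 mm clear of the shelf.
- jar_red: Jam jar with red jam and gold lid, 66 mm wide, 90 mm tall, loose; origin under its centre. Leave alone.
- jar_amber: Jam jar with amber jam and gold lid, 66 mm wide, 90 mm tall, loose; origin under its centre. Leave alone.
- saucer: Green saucer, 116 mm wide, 18 mm tall; origin under its centre. Leave alone.
- mug: Blue mug, 80 mm wide, 92 mm tall, handle to its +y; origin under its centre. Leave alone.
- pepper_mill: Dark wooden pepper mill, 54 mm wide, 155 mm tall; origin under its centre. Leave alone.
- egg_cup: White egg cup, 50 mm wide, 60 mm tall; origin under its centre. Leave alone.

How it is judged (in metres and radians):
On the way, in this order (a step that is already met when the one before it is completed fails the run):
1. the wedge is out of the toast rack, lying flat on the shelf, let go of (height (world z) of wedge_head below 0.029 m and angle between wedge_head's own z axis and vertical below 0.1 rad and linear speed of wedge below 0.02 m/s and contact force between wedge and the fingers below 0.1 N and contact force between wedge and toast_rack below 0.05 N and horizontal distance between wedge_head and rack_slot above 0.08 m), for 0.1 s.
2. the wedge's blade is 30 to 66 mm deep in the slot, held there by itself with no hand on it (x of wedge_head in the frame of slot_mouth between -0.07 and -0.034 m and y of wedge_head in the frame of slot_mouth between -0.022 and -0.004 m and height (world z) of wedge_head above 0.04 m and angle between the x axis of wedge_head and the x axis of slot_mouth, either way round below 0.2 rad and linear speed of wedge below 0.02 m/s and contact force between wedge and the arm below 0.1 N and contact force between wedge and the fingers below 0.1 N), for 0.2 s.
3. the mallet strikes the wedge's head (contact force between mallet and wedge above 2 N).
4. the wedge is fully home, its shoulder within 3 mm of the clamp (x of wedge_head in the frame of slot_mouth above -0.023 m and angle between the x axis of wedge_head and the x axis of slot_mouth, either way round below 0.08 rad), for 0.1 s.
At the end, for the whole second after the job is handed in: The wedge sits in the clamp's slot with its shoulder within 3 mm of the front face, in line within 0.08 rad and level within 0.1 rad, the breadboard pushed at least 2.5 mm, and the mallet lies flat on the shelf (head centre under 32 mm high, within 0.15 rad of level) at rest and clear of the wedge (all of step 4 and y of wedge_head in the frame of slot_mouth between -0.018 and -0.006 m and angle between wedge_head's own z axis and vertical below 0.1 rad and value of joint breadboard above 0.0025 m and linear speed of each of wedge, mallet below 0.01 m/s and height (world z) of mallet_head below 0.032 m and angle between mallet_head's own z axis and vertical below 0.15 rad and contact force between mallet and wedge below 0.1 N); the robot touches nothing.
It fails at once if the hand drives the wedge: it touches it with over 3 N when the blade is more than 68 mm deep in the slot (x of wedge_head in the frame of slot_mouth above -0.032 m and distance between wedge_head and slot_mouth below 0.06 m and (contact force between wedge and the fingers above 3 N or contact force between wedge and the arm above 3 N)).
It fails at once if a jar, the saucer, the mug, the pepper mill or the egg cup is moved by more than 30 mm or tipped (distance of any of jar_red, jar_amber, saucer, mug, pepper_mill, egg_cup from where it was at the start of the episode above 0.03 m or angle between any of jar_red, jar_amber, pepper_mill, mug, egg_cup's own z axis and vertical above 0.5 rad).
It also fails if it takes over 72 s, if anything falls off the work surface, if the arm or the gripper's body presses on something with over 40 N, if the wrist force passes 120 N, or if a joint passes its speed limit or range.

ROBOT

A 6-joint arm with a two-finger parallel gripper is mounted at the origin on the work surface. World frame = base frame: x ahead of the robot, y to its left, z up, the work surface at z = 0. Lengths are in mm, angles in rad, forces in N, time in s.
With the tool pointing down it reaches from about 275 to 1000 mm from the base axis. Payload 8.4 kg.
Tool frame: the origin (TCP) lies on the centre line of the jaws, within the pads' length; the fingertips stand 14 mm ahead of it and the grasp point (between the pads) lies 5 mm behind it; z points along the fingers, y is the line along which they close (so a half turn about z gives the same grasp; the last joint's range is limited). The gripper opens to 85 mm and grips with 20 to 120 N. Pads are 22 mm wide; open, the fingers measure 114 mm over their backs; the gripper's body (76 mm by 85 mm) begins 54 mm behind the grasp point. The pads swing forward as they close: fully open they stand 13 mm farther back than shut.
Start: joints at [1.282, 0.353, 1.633, -0, 1.155, -0.002], TCP at [176.801, 599.474, 245.281] pointing down, gripper open.
Joint ranges: [-2.63, 2.63], [-0.92, 2.1], [0.06, 2.66], [-1.3, 4.44], [0, 2.69], [-3.02, 3.02]. Speed limits (rad/s): [2.22, 2.22, 2.79, 3.14, 3.14, 3.14].

INTERFACE

Orientations are given as [roll, pitch, yaw] about the fixed x, y, z axes, in that order (R = Rz(yaw) Ry(pitch) Rx(roll)).
In Python, from rig import r gives the robot as it stands.
- The arm moves only by the tool step_arm, never from a script. Its argument "plan" is text: rows parted by semicolons, each of 7 numbers parted by spaces: the turn, a rotation vector about the world's x, y, z in degrees, then the shift along the world's x, y, z in mm, then the closure in counts, from 0 (fully open) to 255 (shut). In form: rx ry rz x y z hand; .... A call has 1 to 8 rows; each row is the pose to reach, as a shift and turn from the pose commanded when the call began; what a row does not reach only later rows make up. A row lasts 1/10 s, in which the tool goes at most 50 mm and 8.59 degrees, less where a joint would pass 70% of its speed; a pose out of reach is approached as far as the arm can. A call with a gripper value outside its range is refused whole. The fingers move at their own pace and stop on an object; "force" is the grip in N (left out, the last holds). Time passes only in rows, so rows that repeat a pose let the fingers close. It gives the time, the measured TCP pose, the force, the opening and the grip force at its end, in the units of the state.
- r.sense(): the state, without advancing time (a new reading comes with each control period).
- r.grab_frame(name): name is "side" or "top"; returns (picture, depth): 420x560x3 uint8, red, green, blue; 420x560 float32, mm along the optical axis (not along the pixel's ray), 0 where there is no reading.
- r.get_calibration(name): a dict with "K" (3x3 intrinsics, pixels), "world_from_camera" (4x4, takes a point from camera to world coordinates). Camera axes: x right, y down, z forward; pixel columns grow to the right and rows downward; lengths in mm; the calibration is good to about 2 mm. A picture is of the moment at which its call begins. get_calibration takes no time and is no camera call.
- r.sign_off(): hands the job in; it is judged then, once.
The state is a dict: "clock": time; "qpos": joint angles; "qvel": joint speeds; "joint_efforts": joint torques, N m; "eef_pos": TCP position; "tcp_rot": TCP orientation; "contact_force": force on the tool from outside, world axes, zero at the start; "wrist_torque": the same for the moment, N m; "opening": opening from 0.0 (shut) to 1.0 (fully open); "grasp_force": force on a finger pad.
Only numpy, scipy, OpenCV 4.12 (cv2) and the standard library are available. Lean on these libraries where they do the work, as an engineer would, in place of code of your own. Each camera call takes 0.05 s, during which the arm holds its last target. There are 200 camera calls.

## Working session

There is one attempt and no reset: what is moved stays moved. The work goes in short steps, Python scripts to look and compute and a tool call to move; the robot and the scene stay as the last step left them, time stands still between calls to the robot, and variables do not carry over. Pictures are saved under pics/ and viewed, at most 10 in all, crops included, and the job is handed in when it is done.

Besides the shell and the picture viewer there is one more tool, called after ">>>" as name(argument=value, ...) on one line, values as JSON. step_arm: Moves the arm, as the interface text tells. Its arguments: {"type":"object","properties":{"plan":{"type":"string"},"force":{"type":"number"}},"required":["plan"]}

```bash
mkdir -p pics
cat > h.py <<'E'
from rig import r
import numpy as np, cv2
np.set_printoptions(precision=1,suppress=True)
def grab(n,save=None):
    p,d=r.grab_frame(n)
    if save: cv2.imwrite('pics/'+save,p[:,:,::-1])
    return p,d
def cloud(n,d):
    c=r.get_calibration(n);K=np.array(c['K']);T=np.array(c['world_from_camera'])
    v,u=np.indices(d.shape)
    P=np.stack([(u-K[0,2])/K[0,0]*d,(v-K[1,2])/K[1,1]*d,d],-1)
    W=P@T[:3,:3].T+T[:3,3]; W[d==0]=np.nan
    return W
E
python3 - <<'E'
from h import *
for n in('top','side'):
    p,d=grab(n,n+'0.png'); np.savez(n+'0.npz',p=p,d=d)
    print(r.get_calibration(n))
print(r.sense())
E
```

```text
{'K': array([[522.4,   0. , 285.7],
       [  0. , 522.4, 216. ],
       [  0. ,   0. ,   1. ]]), 'world_from_camera': array([[  -0. ,   -1. ,    0.1,  406.5],
       [  -1. ,    0. ,   -0. ,   28. ],
       [   0. ,   -0.1,   -1. , 1237.3],
       [   0. ,    0. ,    0. ,    1. ]])}
{'K': array([[395.6,   0. , 275.9],
       [  0. , 395.6, 209.9],
       [  0. ,   0. ,   1. ]]), 'world_from_camera': array([[   0.8,   -0.4,    0.5,  -13.9],
       [  -0.6,   -0.5,    0.6, -664.3],
       [   0. ,   -0.8,   -0.6,  791.9],
       [   0. ,    0. ,    0. ,    1. ]])}
{'clock': 0.1, 'qpos': array([ 1.3,  0.4,  1.6,  0. ,  1.2, -0. ]), 'qvel': array([ 0., -0., -0.,  0., -0., -0.]), 'joint_efforts': array([  0. , -60.6, -34.3,   0. ,   0. ,   0. ]), 'eef_pos': array([176.7, 599.1, 244.6]), 'tcp_rot': array([-3.1, -0. ,  2.9]), 'contact_force': array([-0.2, -0.3, -0.4]), 'wrist_torque': array([-0., -0., -0.]), 'grasp_force': 0.0, 'opening': 1.002321276337711}
```

View pics/top0.png

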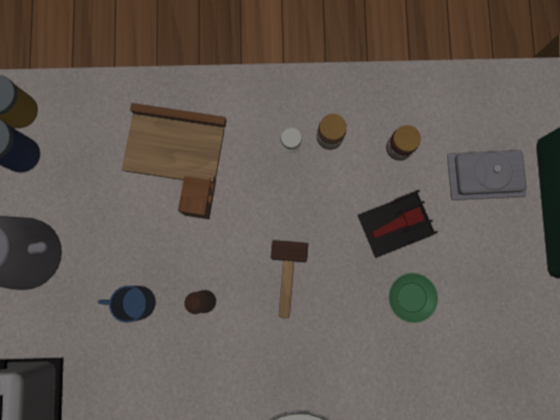

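View pics/side0.png

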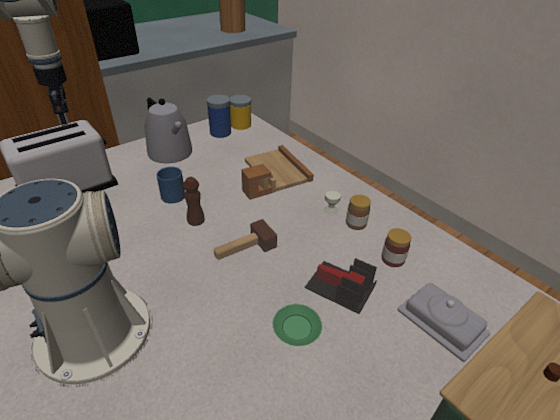

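The top view looks down with +x up and +y left. The wedge is in the rack at about (400,222), the mallet head at (290,251) with its handle to (286,315), and the clamp block at (196,196) with its board at (173,145). The slot mouth is on the block's right side.

```bash
cat > m.py <<'E'
from h import *
def rect(name,W,m,box=None):
    m=m.astype(np.uint8); n,l,s,c=cv2.connectedComponentsWithStats(m)
    k=1+np.argmax(s[1:,4]); P=W[l==k]
    rc=cv2.minAreaRect(P[:,:2].astype(np.float32))
    print(name,len(P),'c',np.array(rc[0]),'size',np.array(rc[1]),'ang %.1f'%rc[2],'zmed %.1f'%np.nanmedian(P[:,2]))
    print('  corners',cv2.boxPoints(rc).round(1).tolist())
    return P
E
python3 - <<'E'
from m import *
f=np.load('top0.npz');p=f['p'].astype(int);d=f['d'];W=cloud('top',d)
z=W[...,2];v,u=np.indices(d.shape)
def win(a,b,c,e): return (u>a)&(u<b)&(v>c)&(v<e)
print('shelf z',np.nanmedian(z[win(230,260,260,300)]))
red=(p[...,0]>70)&(p[...,1]<40)&win(350,445,185,260)
rect('wedge all',W,red)
rect('wedge head',W,red&(z>51))
rect('blade',W,red&(z<50))
rect('rack',W,win(350,445,185,262)&(z>3)&~red)
rect('divs',W,win(350,445,185,262)&(z>58))
rect('clamp top',W,win(170,225,165,225)&(z>78))
rect('clamp all',W,win(170,225,165,225)&(z>25))
rect('fence/board',W,win(115,230,95,185)&(z>10)&(z<24))
rect('mallet head',W,win(260,320,230,330)&(z>44))
rect('mallet handle',W,win(260,320,262,330)&(z>25)&(z<44))
for n,w in dict(eggcup=(275,305,120,155),jam1=(315,350,110,150),jam2=(385,425,120,165),mill=(182,220,285,318),mug=(95,160,280,325),sauc=(385,440,270,325)).items():
    rect(n,W,win(*w)&(z>8))
s=cv2.resize(f['p'][155:235,165:245],(560,560),interpolation=3)
s2=cv2.resize(f['p'][180:270,350:450],None,fx=6,fy=6,interpolation=3)[:560,:]
im=np.hstack([s[:540],s2[:540]]);im=cv2.resize(im,None,fx=.68,fy=.68);im=np.clip(im.astype(int)*2,0,255).astype(np.uint8)
cv2.imwrite('pics/crop1.png',im[:,:,::-1]);print(im.shape)
E
```

```text
shelf z 0.46390002597183866
wedge all 242 c [ 534.7 -221.8] size [19.4 77.2] ang 24.9 zmed 46.5
  corners [[509.70001220703125, -190.89999389648438], [542.2000122070312, -261.0], [559.7999877929688, -252.8000030517578], [527.2999877929688, -182.6999969482422]]
wedge head 201 c [ 558.7 -276.6] size [28.3 37.8] ang 20.6 zmed 56.5
  corners [[538.7999877929688, -263.8999938964844], [552.2000122070312, -299.29998779296875], [578.5999755859375, -289.29998779296875], [565.2999877929688, -253.89999389648438]]
blade 232 c [ 534.7 -221.8] size [19.4 77.2] ang 24.9 zmed 46.4
  corners [[509.70001220703125, -190.89999389648438], [542.2000122070312, -261.0], [559.7999877929688, -252.8000030517578], [527.2999877929688, -182.6999969482422]]
rack 2605 c [ 551.9 -246.1] size [141.8 171.2] ang 23.9 zmed 7.7
  corners [[452.3999938964844, -196.60000610351562], [521.7999877929688, -353.1000061035156], [651.5, -295.6000061035156], [582.0999755859375, -139.10000610351562]]
divs 73 c [ 582.5 -272.7] size [ 6.2 60.5] ang 20.2 zmed 65.2
  corners [[569.2000122070312, -245.39999389648438], [590.0999755859375
[... 1758 characters left out ...]
999389648438]]
mill 619 c [379.1 206.6] size [49.2 49.9] ang 48.3 zmed 141.1
  corners [[344.1000061035156, 204.89999389648438], [381.3999938964844, 171.6999969482422], [414.1000061035156, 208.39999389648438], [376.79998779296875, 241.60000610351562]]
mug 995 c [374.5 372.7] size [ 79.2 102.5] ang 25.4 zmed 63.8
  corners [[316.70001220703125, 402.0], [360.70001220703125, 309.3999938964844], [432.20001220703125, 343.3999938964844], [388.20001220703125, 436.0]]
sauc 1263 c [ 375.6 -273.7] size [113.9 113.4] ang 61.2 zmed 13.9
  corners [[298.3999938964844, -296.29998779296875], [397.79998779296875, -351.0], [452.70001220703125, -251.10000610351562], [353.29998779296875, -196.5]]
(367, 789, 3)
```

View pics/crop1.png

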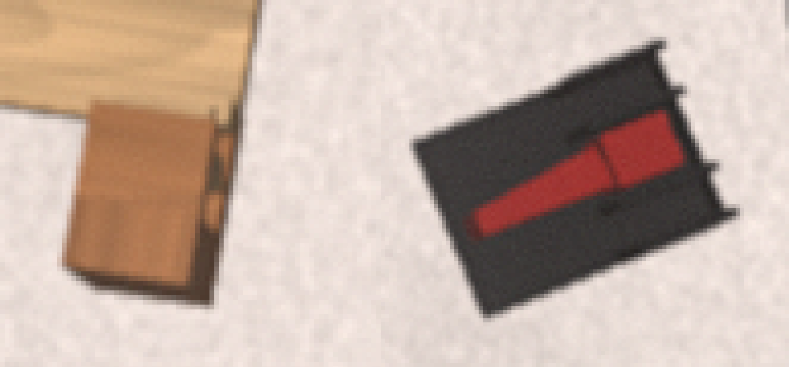

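The left crop shows the clamp, with the slot opening on its right side, facing −y. The right crop shows the wedge, with its head between the dividers at the upper right and its nose pointing to the lower left. My measurements so far:
- **Wedge:** head at about (559,−277), yaw about 110.4°.
- **Slot:** yaw 79.8°, mouth at about (602.4,192.5).

```bash
cat >> h.py <<'E'
def st():
    s=r.sense(); rr=np.array(s['tcp_rot'])
    print('t %.2f'%s['clock'],'pos',np.array(s['eef_pos']).round(2),'rpy deg',np.degrees(rr).round(2),'closing ax deg %.2f'%(np.degrees(rr[2])-90),'F',np.array(s['contact_force']).round(2),'op %.3f'%s['opening'],'grip %.1f'%s['grasp_force'],'q',np.round(s['qpos'],3).tolist())
E
python3 -c "
from h import *
st()"
```

```text
t 0.10 pos [176.7 599.1 244.6] rpy deg [-179.9   -0.   163.6] closing ax deg 73.57 F [-0.2 -0.3 -0.4] op 1.002 grip 0.0 q [1.282, 0.354, 1.634, 0.0, 1.155, -0.002]
```

>>> step_arm(plan="0 0 -4 20 -45 0 0;0 0 -8 40 -90 0 0;0 0 -12 60 -135 0 0;0 0 -16 80 -180 0 0;0 0 -20 100 -225 0 0;0 0 -24 120 -270 0 0;0 0 -28 140 -315 0 0;0 0 -32 160 -360 0 0", force=50)

```text
clock: 0.9
eef_pos: [337.0, 237.6, 245.3]
tcp_rot: [3.141, 0.0, 2.294]
contact_force: [0.6, -0.0, -0.4]
opening: 1.002
grasp_force: 0.0
```

>>> step_arm(plan="0 0 -3 20 -45 0 0;0 0 -6 40 -90 0 0;0 0 -9 60 -135 0 0;0 0 -12 80 -180 0 0;0 0 -15 100 -225 0 0;0 0 -17.6 120 -270 0 0;0 0 -17.6 140 -315 -20 0;0 0 -17.6 160 -360 -40 0")

```text
clock: 1.7
eef_pos: [495.2, -117.4, 207.5]
tcp_rot: [3.14, 0.001, 1.988]
contact_force: [0.7, 0.9, 0.3]
opening: 1.006
grasp_force: 0.0
```

>>> step_arm(plan="0 0 0 15 -40 0 0;0 0 0 30 -80 -10 0;0 0 0 43 -110 -40 0;0 0 0 43 -110 -80 0;0 0 0 43 -110 -80 0;0 0 0 43 -110 -80 0")

```text
clock: 2.3
eef_pos: [536.6, -224.7, 127.4]
tcp_rot: [-3.14, -0.002, 1.989]
contact_force: [0.3, 0.8, 0.5]
opening: 1.0
grasp_force: 0.0
```

```bash
python3 -c "
from h import *
st()"
```

```text
t 2.30 pos [ 536.6 -224.7  127.4] rpy deg [-179.9   -0.1  114. ] closing ax deg 23.97 F [0.3 0.8 0.5] op 1.000 grip 0.0 q [-0.399, 0.425, 1.823, 0.0, 0.896, -0.817]
```

>>> step_arm(plan="0 0 0 3 -5.5 -30 0;0 0 0 3 -5.5 -65 0;0 0 0 3 -5.5 -100 0;0 0 0 3 -5.5 -100 0;0 0 0 3 -5.5 -100 0")

```text
clock: 2.8
eef_pos: [541.3, -230.5, 29.5]
tcp_rot: [3.141, 0.001, 1.99]
contact_force: [0.5, 0.8, -0.1]
opening: 0.999
grasp_force: 0.0
```

Run:
```python
from h import *
st()
p,d=grab('side')
s=cv2.resize(p[190:330,260:460],None,fx=3.5,fy=3.5,interpolation=3);cv2.imwrite('pics/s1.png',np.clip(s.astype(int)*1.5,0,255).astype(np.uint8)[:,:,::-1])
```

```text
t 2.80 pos [ 541.3 -230.5   29.5] rpy deg [180.   0. 114.] closing ax deg 24.01 F [ 0.5  0.8 -0.1] op 0.999 grip 0.0 q [-0.405, 0.576, 1.854, 0.0, 0.711, -0.824]
```

View pics/s1.png

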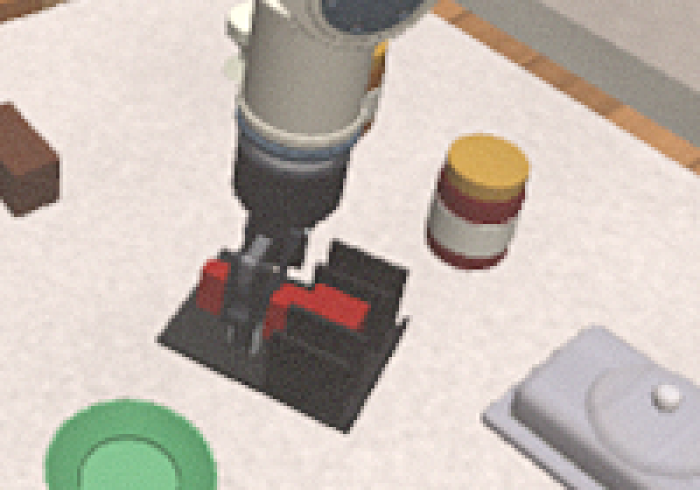

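The open fingers stand around the blade, clear of the dividers. Next I close and lift.

>>> step_arm(plan="0 0 0 -1.5 0 -2 255;0 0 0 -1.5 0 -2 255;0 0 0 -1.5 0 -2 255;0 0 0 -1.5 0 -2 255;0 0 0 -1.5 0 -2 255;0 0 0 -1.5 0 -2 255;0 0 0 -1.5 0 -2 255", force=50)

```text
clock: 3.55
eef_pos: [539.2, -230.8, 26.3]
tcp_rot: [3.141, 0.0, 1.989]
contact_force: [-0.5, 0.7, 5.9]
opening: 0.237
grasp_force: 48.7
```

>>> step_arm(plan="0 0 0 0 0 15 255;0 0 0 0 0 40 255;0 0 0 0 0 70 255;0 0 0 0 0 100 255;0 0 0 0 0 100 255")

```text
clock: 4.05
eef_pos: [541.4, -231.8, 130.5]
tcp_rot: [3.137, 0.005, 1.989]
contact_force: [0.1, -0.5, -0.8]
opening: 0.238
grasp_force: 48.9
```

Run:
```python
from h import *
st()
p,d=grab('top','t2.png')
p2,d2=grab('side')
s=np.hstack([p[150:300,300:500],p2[150:300,240:440]])
cv2.imwrite('pics/s2.png',np.clip(cv2.resize(s,None,fx=2,fy=2,interpolation=3).astype(int)*1.6,0,255).astype(np.uint8)[:,:,::-1])
```

```text
t 4.05 pos [ 541.4 -231.8  130.5] rpy deg [179.7   0.3 114. ] closing ax deg 23.96 F [ 0.1 -0.5 -0.8] op 0.238 grip 48.9 q [-0.407, 0.426, 1.813, -0.0, 0.896, -0.825]
```

View pics/s2.png

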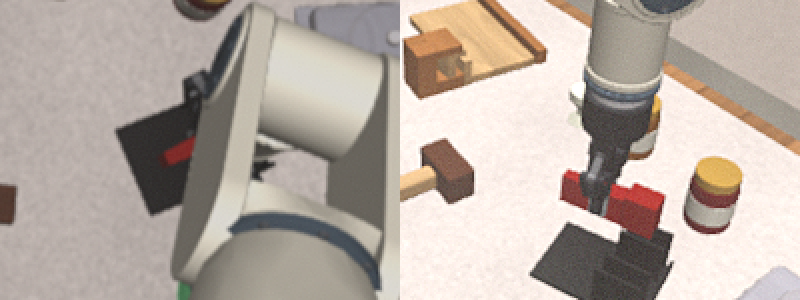

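Both views show the wedge lifted clear of the rack and held by the blade, roughly level. Next I carry it to open shelf in front of the clamp.

>>> step_arm(plan="0 0 -4 9 40 0 255;0 0 -8 18 80 0 255;0 0 -12 27 120 0 255;0 0 -16 36 160 0 255;0 0 -20 45 200 0 255;0 0 -24 54 240 0 255;0 0 -28 62 275 0 255;0 0 -30.6 67 296 0 255")

```text
clock: 4.95
eef_pos: [605.3, 67.9, 124.2]
tcp_rot: [-3.139, 0.0, 1.454]
contact_force: [-0.6, -0.4, -2.1]
opening: 0.24
grasp_force: 49.0
```

>>> step_arm(plan="0 0 0 0 0 -30 255;0 0 0 0 0 -60 255;0 0 0 0 0 -80 255;0 0 0 0 0 -80 255;0 0 0 0 0 -80 255")

```text
clock: 5.45
eef_pos: [605.2, 65.2, 44.9]
tcp_rot: [-3.139, 0.0, 1.455]
contact_force: [0.3, 0.5, -0.8]
opening: 0.242
grasp_force: 49.0
```

Run:
```python
from h import *
st()
p,d=grab('side');W=cloud('side',d);q=p.astype(int)
m=(q[...,0]>90)&(q[...,1]<60)&(q[...,2]<60)
P=W[m];P=P[np.hypot(P[:,0]-609,P[:,1]-64)<110]
a=np.radians(79.8);x=np.array([np.cos(a),np.sin(a)])
t=P[:,:2]@x
for lo in np.arange(np.floor(t.min()/10)*10,t.max(),10):
    k=(t>=lo)&(t<lo+10);
    if k.sum(): print(lo,k.sum(),'zmin/max',np.percentile(P[k,2],[3,97]))
s=p[170:330,200:420]
cv2.imwrite('pics/s3.png',np.clip(cv2.resize(s,None,fx=3.5,fy=3.5,interpolation=3).astype(int)*1.6,0,255).astype(np.uint8)[:,:,::-1])
```

```text
t 5.45 pos [605.2  65.2  44.9] rpy deg [-179.9    0.    83.4] closing ax deg -6.64 F [ 0.3  0.5 -0.8] op 0.242 grip 49.0 q [0.105, 0.575, 1.801, -0.0, 0.768, 0.221]
90.0 1 zmin/max [77.9 77.9]
100.0 25 zmin/max [60.  78.6]
110.0 26 zmin/max [74.2 78.6]
120.0 22 zmin/max [75.5 80.2]
130.0 14 zmin/max [74.7 80.2]
140.0 4 zmin/max [69.6 75.7]
150.0 13 zmin/max [65.8 69.6]
160.0 9 zmin/max [65.4 69.1]
170.0 6 zmin/max [65.2 68.6]
210.0 2 zmin/max [66.7 67.3]
220.0 1 zmin/max [65.3 65.3]
```

>>> step_arm(plan="0 0 0 0 0 -12 255;0 0 0 0 0 -21 255;0 0 0 0 0 -23.5 255;0 0 0 0 0 -23.5 255;0 0 0 0 0 -23.5 255")

```text
clock: 6.0
eef_pos: [606.0, 65.3, 22.2]
tcp_rot: [3.142, -0.0, 1.455]
contact_force: [0.4, -0.1, -0.7]
opening: 0.239
grasp_force: 49.0
```

```bash
python3 -c "
from h import *
st()"
```

```text
t 6.00 pos [606.   65.3  22.2] rpy deg [180.   -0.   83.4] closing ax deg -6.63 F [ 0.4 -0.1 -0.7] op 0.239 grip 49.0 q [0.105, 0.61, 1.806, 0.0, 0.725, 0.221]
```

>>> step_arm(plan="0 0 0 0 0 -1.5 255;0 0 0 0 0 -1.5 150;0 0 0 0 0 -1.5 60;0 0 0 0 0 -1.5 0;0 0 0 0 0 -1.5 0;0 0 0 0 0 -1.5 0;0 0 0 0 0 -1.5 0;0 0 0 0 0 20 0")

```text
clock: 6.8
eef_pos: [604.0, 65.1, 40.1]
tcp_rot: [-3.137, 0.001, 1.455]
contact_force: [-0.9, -0.2, 1.3]
opening: 1.004
grasp_force: 0.0
```

>>> step_arm(plan="0 0 0 0 0 45 0;0 0 0 0 0 90 0;0 0 0 -30 -45 110 0;0 0 0 -60 -90 110 0;0 0 0 -100 -120 110 0;0 0 0 -140 -140 110 0;0 0 0 -180 -150 110 0;0 0 0 -210 -160 110 0")

```text
clock: 7.6
eef_pos: [392.6, -95.2, 151.9]
tcp_rot: [-3.14, -0.0, 1.454]
contact_force: [0.4, -0.3, 0.7]
opening: 1.0
grasp_force: 0.0
```

```bash
cat > wedge.py <<'E'
from m import *
st()
p,d=grab('top','t%d.png'%(r.sense()['clock']*100));W=cloud('top',d);q=p.astype(int);z=W[...,2]
red=(q[...,0]>60)&(q[...,1]<45)&(q[...,0]>1.8*q[...,2])&(abs(W[...,0]-605)<120)&(abs(W[...,1]-60)<160)
H=rect('head',W,red&(z>44));rect('blade',W,red&(z<44)&(z>25));
rect('all',W,red)
E
python3 wedge.py
```

```text
t 7.60 pos [392.6 -95.2 151.9] rpy deg [-179.9   -0.    83.3] closing ax deg -6.69 F [ 0.4 -0.3  0.7] op 1.000 grip 0.0 q [-0.241, 0.139, 2.171, -0.0, 0.834, -0.124]
head 201 c [598.1  18.8] size [43.1 28.7] ang 81.2 zmed 50.0
  corners [[580.5999755859375, -0.30000001192092896], [608.9000244140625, -4.699999809265137], [615.5, 37.900001525878906], [587.2000122070312, 42.29999923706055]]
blade 223 c [605.   74.1] size [75.7 19.9] ang 84.6 zmed 39.4
  corners [[591.5, 37.400001525878906], [611.4000244140625, 35.5], [618.5, 110.80000305175781], [598.7000122070312, 112.69999694824219]]
all 441 c [604.9  54.3] size [115.6  28.6] ang 78.2 zmed 43.3
  corners [[579.0999755859375, 0.6000000238418579], [607.0999755859375, -5.199999809265137], [630.7000122070312, 107.9000015258789], [602.7999877929688, 113.80000305175781]]
```

>>> step_arm(plan="0 0 -1 40 23 0 0;0 0 -2.3 80 46 0 0;0 0 -2.3 120 69 0 0;0 0 -2.3 160 92 0 0;0 0 -2.3 190 108 0 0;0 0 -2.3 206 116 -20 0;0 0 -2.3 206 116 -60 0;0 0 -2.3 206 116 -60 0")

```text
clock: 8.45
eef_pos: [598.8, 21.6, 87.7]
tcp_rot: [-3.134, 0.002, 1.416]
contact_force: [-2.1, 0.3, 0.2]
opening: 1.002
grasp_force: 0.0
```

```bash
python3 -c "
from h import *
st()"
```

```text
t 8.45 pos [598.8  21.6  87.8] rpy deg [-179.6    0.1   81.1] closing ax deg -8.89 F [-2.1  0.3  0.2] op 1.002 grip 0.0 q [0.034, 0.504, 1.802, -0.0, 0.844, 0.189]
```

>>> step_arm(plan="0 0 0 0 0 -30 0;0 0 0 0 0 -58 0;0 0 0 0 0 -66 0;0 0 0 0 0 -66 0;0 0 0 0 0 -66 255;0 0 0 0 0 -66 255;0 0 0 0 0 -66 255;0 0 0 0 0 -66 255")

```text
clock: 9.25
eef_pos: [602.5, 21.3, 27.3]
tcp_rot: [3.14, -0.0, 1.415]
contact_force: [-0.7, -0.3, 1.1]
opening: 0.371
grasp_force: 49.5
```

>>> step_arm(plan="0 0 0 0 0 0 255;0 0 0 0 0 0 255;0 0 0 0 0 0 255;0 0 -0.6 0 0 14 255;0 0 -1.2 0 0 28 255;0 0 -1.2 0 0 28 255;0 0 -1.2 0 0 28 255;0 0 -1.2 0 0 28 255")

```text
clock: 10.05
eef_pos: [601.7, 21.3, 54.1]
tcp_rot: [-3.141, 0.0, 1.394]
contact_force: [-0.0, 0.5, -1.5]
opening: 0.37
grasp_force: 49.6
```

Run:
```python
from h import *
st()
p,d=grab('top');W=cloud('top',d);q=p.astype(int)
p2,d2=grab('side');W2=cloud('side',d2);q2=p2.astype(int)
np.savez('ins.npz',p=p,d=d,p2=p2,d2=d2)
def red(q,W): return (q[...,0]>60)&(q[...,1]<45)&(q[...,0]>1.8*q[...,2])&(abs(W[...,0]-610)<80)&(abs(W[...,1]-70)<110)
a=np.radians(79.8);x=np.array([np.cos(a),np.sin(a)]);y=np.array([-x[1],x[0]]);o=np.array([602.4,192.5])
for n,qq,WW in(('top',q,W),('side',q2,W2)):
    P=WW[red(qq,WW)];s=(P[:,:2]-o)@x;t=(P[:,:2]-o)@y
    print(n)
    for lo in np.arange(-220,-40,10):
        k=(s>=lo)&(s<lo+10)
        if k.sum()>3: print(lo,k.sum(),'y',np.array([t[k].min(),t[k].max()]),'z',np.percentile(P[k,2],[3,97]),'smax',s[k].max())
s=np.hstack([p[120:270,160:360],p2[140:290,220:420]])
cv2.imwrite('pics/s4.png',np.clip(cv2.resize(s,None,fx=2,fy=2,interpolation=3).astype(int)*1.6,0,255).astype(np.uint8)[:,:,::-1])
```

```text
t 10.05 pos [601.7  21.3  54.1] rpy deg [-180.     0.    79.9] closing ax deg -10.13 F [-0.1  0.5 -1.5] op 0.370 grip 49.6 q [0.033, 0.553, 1.815, 0.0, 0.774, 0.21]
top
-140 8 y [-25.7 -17.9] z [59.8 67.2] smax -130.6589222230259
-130 25 y [-29.8 -17.6] z [59.5 71.3] smax -120.00731973940579
-120 16 y [-31.1 -18.6] z [62.1 68.7] smax -114.01398365257808
side
-200 80 y [-44.5 -13.6] z [33.2 79.8] smax -190.09137679117953
-190 12 y [-41.8 -11.3] z [40.7 80.8] smax -182.086626292894
-180 8 y [-56.8 -19. ] z [57.1 79.3] smax -171.35481833068923
-170 11 y [-44.7 -21.8] z [77.1 81.2] smax -160.50841169094195
-160 4 y [-27.   -2.3] z [ 79.2 112.2] smax -156.15854507111104
```

View pics/s4.png

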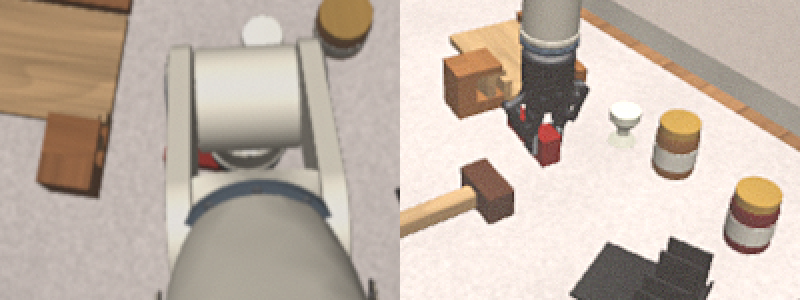

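The top view is mostly hidden by the arm. The side view shows the wedge gripped by its head and lifted, with the slot opening visible at about (480,85) in the crop. Before inserting, I'll use the side depth to refine where the mouth is.

Run:
```python
from h import *
f=np.load('side0.npz');D=[f['d']]
W=cloud('side',D[0])
a=np.radians(79.8);x=np.array([np.cos(a),np.sin(a)]);y=np.array([-x[1],x[0]]);o=np.array([602.4,192.5])
s=(W[...,:2]-o)@x;t=(W[...,:2]-o)@y;z=W[...,2]
k=(abs(s-20)<60)&(abs(t+8)<60)&(z>3)&(z<95)
vs,us=np.where(k)
print(us.min(),us.max(),vs.min(),vs.max())
for v in range(vs.min(),vs.max()+1,2):
    print(v,' '.join('%d:%d/%d/%d'%(u,s[v,u],t[v,u],z[v,u]) for u in range(us.min(),us.max()+1) if k[v,u] and s[v,u]<30 and -35<t[v,u]<40 and z[v,u]<78))
```

```text
234 279 163 207
163 
165 
167 
169 
171 
173 
175 
177 244:29/33/73 245:25/32/75 259:2/-7/77 260:2/-10/76 261:0/-13/77 262:1/-16/75 263:3/-21/73 264:0/-23/74 265:1/-27/72 266:5/-33/68
179 245:25/32/67 246:18/32/72 247:9/32/77 253:2/14/76 254:0/12/77 255:0/8/75 256:0/4/74 257:3/0/71 259:26/-18/52 260:19/-18/56 261:17/-21/56 262:12/-22/59 263:4/-22/64 264:4/-26/62 265:3/-29/62 266:0/-31/63
181 245:25/32/59 246:18/31/63 247:6/33/72 248:5/30/72 249:2/28/73 250:3/24/71 251:0/22/72 252:-2/20/73 253:0/16/71 254:-1/12/70 255:3/7/65 256:0/4/67 257:0/1/65 259:25/-18/44 260:22/-20/46 261:12/-18/52 262:8/-20/54 263:4/-22/56 264:4/-25/55 265:0/-27/57 266:2/-31/55
183 245:24/33/52 246:16/33/57 247:9/32/61 248:4/31/64 249:3/28/64 250:-2/27/67 251:2/21/63 252:0/19/63 253:5/13/59 254:2/11/60 255:0/8/60 256:4/3/56 257:1/0/57 259:27/-18/35 260:20/-19/39 261:14/-19/42 262:6/-19/48 263:0/-19/52 264:5/-26/46 265:5/-30/45 266:6/-34/43
185 245:28/31/42 246:19/32/47 247:12/31/51 248:2/32/58 249:0/30/60 250:4/24/55 251:1/22/56 252:3/18/53 253:0/15/54 254:-1/13/55 255:0/8/52 256:-3/6/54 257:0/1/50 258:26/-14/2
[... 1357 characters left out ...]
4 253:1/15/14 254:6/9/8 255:4/7/9 256:1/5/10 257:0/2/11 258:1/-2/8 259:-4/-3/11 260:2/-10/4 261:1/-13/4 262:0/-16/3
197 245:14/39/5 248:5/32/8 249:1/30/10 250:0/27/10 251:0/23/9 252:0/20/8 253:0/16/6 254:3/11/3 255:0/9/4 257:-3/3/4 259:-3/-3/3 260:-5/-6/3 263:-11/-14/4 265:-13/-20/3 266:-14/-24/3 268:-19/-29/4 269:-19/-32/4
199 247:2/37/3 249:0/31/3 251:-4/26/5 252:-3/22/3 255:-9/13/4 257:-11/7/3 260:-18/0/6 261:-18/-3/4 262:-20/-6/5 263:-21/-9/4 264:-21/-13/3 267:-25/-22/3
201 250:-13/33/5 258:-22/9/3 259:-24/6/4 264:-30/-8/3 266:-34/-14/3
203 251:-25/35/6 252:-24/31/3 253:-25/28/3 254:-28/26/4 256:-29/19/3 257:-31/17/3 258:-31/13/3 260:-37/9/5
205 252:-33/36/4 254:-36/30/3 255:-37/27/3
207
```

```bash
cat > tail.py <<'E'
from h import *
import sys
# tail face of the wedge head in slot frame, from side view
def tail(lim=(-215,-150)):
    p,d=grab('side');W=cloud('side',d);q=p.astype(int)
    a=np.radians(79.8);x=np.array([np.cos(a),np.sin(a)]);y=np.array([-x[1],x[0]]);o=np.array([602.4,192.5])+x*.8-y*.7
    s=(W[...,:2]-o)@x;t=(W[...,:2]-o)@y;z=W[...,2]
    m=(q[...,0]>60)&(q[...,1]<50)&(q[...,0]>1.8*q[...,2])&(abs(t+12)<40)&(s>lim[0])&(s<lim[1])&(z<100)
    b=m&(z<70)&(z>25)
    h,e=np.histogram(s[b],bins=np.arange(lim[0],lim[1],2)); k=np.argmax(h)
    f=b&(abs(s-e[k]-1)<4)
    print('tail s med %.1f'%np.median(s[f]),f.sum(),'t',np.percentile(t[f],[3,50,97]),'z',np.percentile(z[f],[3,97]))
    A=np.c_[t[f],z[f],np.ones(f.sum())];c=np.linalg.lstsq(A,s[f],rcond=None)[0];print('yaw tilt deg',np.degrees(c[0]),'pitch',np.degrees(c[1]))
    e=np.array(r.sense()['eef_pos'])[:2]-o;print('tcp s,t',e@x,e@y)
if __name__=='__main__': st();tail(tuple(map(float,sys.argv[1:3])) if len(sys.argv)>2 else (-215,-150))
E
python3 tail.py
```

```text
t 10.15 pos [601.5  21.3  53.7] rpy deg [-179.9    0.    79.9] closing ax deg -10.13 F [-0.8  0.3 -1.3] op 0.373 grip 49.6 q [0.033, 0.554, 1.815, -0.0, 0.774, 0.21]
tail s med -194.3 91 t [-42.1 -27.6 -13.4] z [32.6 68.9]
yaw tilt deg 0.7130113439243936 pitch -0.05867003504890281
tcp s,t -169.43802556842883 -28.779098517794854
```

>>> step_arm(plan="0 0 0 -13.8 2.5 0 255;0 0 0 -10.3 22.2 0 255;0 0 0 -6.7 41.9 0 255;0 0 0 -3.2 61.5 0 255;0 0 0 -3.2 61.5 0 255;0 0 0 -0.5 76.5 0 255;0 0 0 1.1 85 0 255;0 0 0 1.1 85 0 255")

```text
clock: 11.0
eef_pos: [603.3, 107.2, 54.1]
tcp_rot: [3.141, -0.0, 1.395]
contact_force: [0.5, -1.1, -1.0]
opening: 0.366
grasp_force: 49.8
```

```bash
python3 tail.py -150 -60
```

```text
t 11.00 pos [603.3 107.2  54.1] rpy deg [180.   -0.   79.9] closing ax deg -10.09 F [ 0.5 -1.1 -1. ] op 0.366 grip 49.8 q [0.173, 0.566, 1.79, 0.0, 0.785, 0.349]
tail s med -109.5 82 t [-27.6 -12.7   0.3] z [33.  67.8]
yaw tilt deg 1.2843618354903124 pitch -0.20561954137169522
tcp s,t -85.19378080271063 -15.161374752771914
```

>>> step_arm(plan="0 0 0 1.8 9.8 0 255;0 0 0 3.5 19.7 0 255;0 0 0 4.4 24.6 0 255;0 0 0 4.4 24.6 0 255;0 0 0 4.4 24.6 0 255")

```text
clock: 11.55
eef_pos: [607.3, 131.1, 54.1]
tcp_rot: [-3.141, 0.0, 1.394]
contact_force: [0.0, 0.3, -0.4]
opening: 0.368
grasp_force: 49.8
```

```bash
python3 tail.py -130 -40
```

```text
t 11.55 pos [607.3 131.1  54.1] rpy deg [-180.     0.    79.9] closing ax deg -10.11 F [ 0.   0.3 -0.4] op 0.368 grip 49.8 q [0.21, 0.576, 1.77, 0.0, 0.796, 0.387]
tail s med -84.7 79 t [-27.6 -12.7   1. ] z [33.1 68.3]
yaw tilt deg -0.560147908386048 pitch 0.4757679481240383
tcp s,t -60.56496962296332 -15.025435368420546
```

>>> step_arm(plan="0 0 0 -1 0.2 0 255;0 0 0 -1 0.2 0 255;0 0 0 0.4 8 0 255;0 0 0 0.8 10 0 255;0 0 0 0.8 10 0 255")

```text
clock: 12.1
eef_pos: [607.9, 141.4, 54.0]
tcp_rot: [-3.141, 0.0, 1.394]
contact_force: [-3.0, 1.8, -0.0]
opening: 0.369
grasp_force: 49.8
```

>>> step_arm(plan="0 0 0 0.5 3 0 255;0 0 0 0.5 3 0 255;0 0 0 0.5 3 0 255")

```text
clock: 12.4
eef_pos: [608.0, 144.0, 53.8]
tcp_rot: [-3.14, 0.0, 1.394]
contact_force: [-5.2, 1.4, -1.7]
opening: 0.371
grasp_force: 49.8
```

>>> step_arm(plan="0 0 0 -0.8 0.1 0 255;0 0 0 -0.8 0.1 0 255;0 0 0 -1.2 0.2 0 255;0 0 0 -1.2 0.2 0 255")

```text
clock: 12.8
eef_pos: [608.0, 144.1, 54.3]
tcp_rot: [3.141, -0.0, 1.394]
contact_force: [-1.0, 0.0, -2.6]
opening: 0.367
grasp_force: 49.8
```

```bash
python3 tail.py -110 -20
```

```text
t 12.80 pos [608.  144.1  54.4] rpy deg [179.9  -0.   79.9] closing ax deg -10.14 F [-0.9  0.  -2.6] op 0.367 grip 49.8 q [0.23, 0.579, 1.763, -0.0, 0.799, 0.407]
tail s med -72.2 85 t [-26.9 -11.8   2.6] z [32.5 68.1]
yaw tilt deg -1.335471575795948 pitch 0.9848275694160076
tcp s,t -47.438845381961244 -13.361168100675727
```

>>> step_arm(plan="0 0 0 0.5 3 0 255;0 0 0 0.9 5 0 255;0 0 0 1.2 7 0 255;0 0 0 1.2 7 0 255;0 0 0 1.2 7 0 255")

```text
clock: 13.35
eef_pos: [608.7, 149.8, 54.2]
tcp_rot: [3.142, 0.002, 1.394]
contact_force: [-1.0, -8.3, -0.4]
opening: 0.369
grasp_force: 50.0
```

```bash
python3 tail.py -100 -10
```

```text
t 13.35 pos [608.7 149.8  54.1] rpy deg [180.    0.1  79.8] closing ax deg -10.15 F [-1.  -8.3 -0.4] op 0.369 grip 50.0 q [0.24, 0.582, 1.757, -0.002, 0.803, 0.418]
tail s med -66.3 86 t [-25.8 -11.5   2.7] z [33.4 69.2]
yaw tilt deg -0.2038652451699429 pitch -0.592850289958523
tcp s,t -41.65874401003813 -13.104293639390423
```

>>> step_arm(plan="0 0 0 0.4 2.5 -0.7 255;0 0 0 0.7 4.5 -1.5 255;0 0 0 0.7 4.5 -1.5 255;0 0 0 0.7 4.5 -1.5 255")

```text
clock: 13.8
eef_pos: [609.5, 154.3, 52.7]
tcp_rot: [3.141, 0.002, 1.394]
contact_force: [-1.6, -8.8, -0.2]
opening: 0.368
grasp_force: 50.2
```

```bash
python3 tail.py -100 -10
```

```text
t 13.80 pos [609.5 154.3  52.7] rpy deg [180.    0.1  79.8] closing ax deg -10.15 F [-1.6 -8.8 -0.2] op 0.368 grip 50.2 q [0.246, 0.586, 1.753, -0.002, 0.802, 0.425]
tail s med -61.7 77 t [-25.9 -10.8   1.9] z [33.8 67.3]
yaw tilt deg 0.6235973621630319 pitch 0.5073926153995961
tcp s,t -37.14962537323617 -13.083488547182785
```

>>> step_arm(plan="0 0 0 -0.1 -0.8 0 255;0 0 0 -0.1 -0.8 0 180;0 0 0 -0.1 -0.8 0 60;0 0 0 -0.1 -0.8 0 0;0 0 0 -0.1 -0.8 0 0;0 0 0 -0.1 -0.8 0 0;0 0 0 -0.1 -0.8 0 0;0 0 0 -0.1 -0.8 20 0")

```text
clock: 14.65
eef_pos: [607.6, 154.5, 70.6]
tcp_rot: [-3.138, 0.002, 1.394]
contact_force: [0.1, 0.3, 0.5]
opening: 0.995
grasp_force: 0.0
```

>>> step_arm(plan="0 0 0 0 0 45 0;0 0 0 0 0 90 0;0 0 8 -30 -20 110 0;0 0 16 -60 -50 110 0;0 0 24 -90 -80 110 0;0 0 32 -120 -110 110 0;0 0 40 -150 -120 110 0;0 0 48 -170 -130 110 0")

```text
clock: 15.45
eef_pos: [437.1, 24.0, 182.6]
tcp_rot: [-3.141, -0.0, 2.237]
contact_force: [-0.3, 0.5, -0.4]
opening: 1.001
grasp_force: 0.0
```

```bash
python3 tail.py -100 -10
cat > see.py <<'E'
from m import *
p,d=grab('top');W=cloud('top',d);q=p.astype(int);z=W[...,2]
dk=(abs(W[...,0]-480)<110)&(abs(W[...,1]-10)<90)
rect('mallet head',W,dk&(z>44)&(z<56));
rect('handle',W,dk&(z>25)&(z<44))
red=(q[...,0]>60)&(q[...,1]<45)&(q[...,0]>1.8*q[...,2])&(abs(W[...,0]-605)<60)&(abs(W[...,1]-150)<70)
if red.sum()>20: rect('wedge',W,red&(z<90)&(z>55))
E
python3 see.py
```

```text
t 15.45 pos [437.1  24.  182.6] rpy deg [-180.    -0.   128.2] closing ax deg 38.15 F [-0.3  0.5 -0.4] op 1.001 grip 0.0 q [0.051, 0.14, 2.079, 0.0, 0.923, -0.614]
tail s med -62.0 78 t [-26.3 -12.9   1.6] z [32.4 68.1]
yaw tilt deg -0.1315112794598291 pitch -1.3354906390247667
tcp s,t -197.16945871485507 136.1312529847316
mallet head 4 c [380.9  24.8] size [6.8 0. ] ang 88.5 zmed 44.4
  corners [[380.79998779296875, 21.399999618530273], [380.79998779296875, 21.399999618530273], [381.0, 28.200000762939453], [381.0, 28.200000762939453]]
handle 55 c [377.3  22.6] size [25.  11.4] ang 88.7 zmed 39.6
  corners [[371.3999938964844, 10.199999809265137], [382.70001220703125, 10.0], [383.29998779296875, 35.0], [371.8999938964844, 35.20000076293945]]
wedge 323 c [608.9 160.3] size [62.5 28.8] ang 80.7 zmed 74.3
  corners [[589.7000122070312, 131.8000030517578], [618.0999755859375, 127.0999984741211], [628.2000122070312, 188.8000030517578], [599.7999877929688, 193.5]]
```

The wedge stays at about 58 mm depth with no hand on it. Next is the mallet.

>>> step_arm(plan="0 0 8 10 -10 0 0;0 0 16 10 -10 -20 0;0 0 24 10 -10 -40 0;0 0 32 10 -10 -60 0;0 0 39 10 -10 -80 0;0 0 45.7 10 -10 -90 0;0 0 45.7 10 -10 -90 0;0 0 45.7 10 -10 -90 0", force=110)

```text
clock: 16.35
eef_pos: [450.0, 15.0, 92.8]
tcp_rot: [3.142, 0.0, 3.025]
contact_force: [-0.4, -0.2, 1.1]
opening: 1.0
grasp_force: 0.0
```

```bash
python3 -c "
from h import *
st()"
```

```text
t 16.35 pos [450.1  15.1  92.8] rpy deg [180.    0.  173.3] closing ax deg 83.31 F [-0.4 -0.2  1.1] op 1.000 grip 0.0 q [0.03, 0.31, 2.124, 0.0, 0.708, -1.424]
```

>>> step_arm(plan="0 0 0.6 -2.5 -0.5 -30 0;0 0 0.6 -2.5 -0.5 -60 0;0 0 0.6 -2.5 -0.5 -71 0;0 0 0.6 -2.5 -0.5 -71 0;0 0 0.6 -2.5 -0.5 -71 0;0 0 0.6 -2.5 -0.5 -71 255;0 0 0.6 -2.5 -0.5 -71 255;0 0 0.6 -2.5 -0.5 -71 255")

```text
clock: 17.15
eef_pos: [447.4, 14.3, 22.4]
tcp_rot: [3.141, 0.001, 3.04]
contact_force: [-0.6, 1.1, 0.0]
opening: 0.512
grasp_force: 0.0
```

>>> step_arm(plan="0 0 0 0 0 0 255;0 0 0 0 0 0 255;0 0 0 0 0 0 255;0 0 0 0 0 0 255;0 0 0 0 0 15 255;0 0 0 0 0 30 255;0 0 0 0 0 40 255;0 0 0 0 0 40 255")

```text
clock: 17.95
eef_pos: [447.5, 14.3, 62.6]
tcp_rot: [3.141, 0.002, 3.04]
contact_force: [-0.0, -0.1, -1.8]
opening: 0.283
grasp_force: 108.1
```

Run:
```python
from h import *
st()
p,d=grab('side')
s=p[150:310,180:400]
cv2.imwrite('pics/s5.png',np.clip(cv2.resize(s,None,fx=3.5,fy=3.5,interpolation=3).astype(int)*1.6,0,255).astype(np.uint8)[:,:,::-1])
```

```text
t 17.95 pos [447.5  14.3  62.6] rpy deg [180.    0.1 174.2] closing ax deg 84.17 F [-0.  -0.1 -1.8] op 0.283 grip 108.1 q [0.029, 0.364, 2.146, -0.0, 0.63, -1.44]
```

View pics/s5.png

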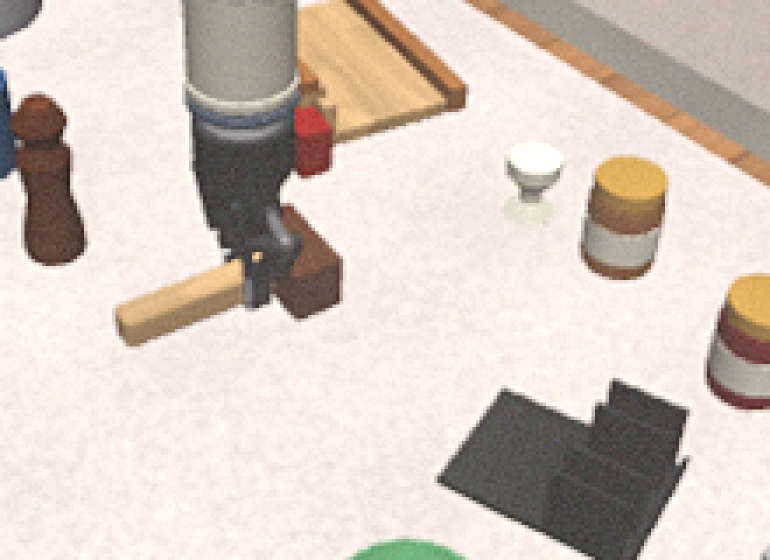

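The mallet is held level by its handle and clear of the shelf. The wedge's tail shows at (315,140) in the crop. Next I line up behind it.

>>> step_arm(plan="0 0 -1 25 8 0 255;0 0 -2 50 16 0 255;0 0 -3 75 24 -7 255;0 0 -4.3 101 32 -14 255;0 0 -4.3 101 32 -14 255;0 0 -4.3 101 32 -14 255")

```text
clock: 18.6
eef_pos: [546.9, 46.3, 46.4]
tcp_rot: [-3.141, -0.002, 2.965]
contact_force: [-0.1, -0.2, -2.6]
opening: 0.288
grasp_force: 108.3
```

```bash
cat > mal.py <<'E'
from h import *
st()
p,d=grab('side');W=cloud('side',d)
a=np.radians(79.8);x=np.array([np.cos(a),np.sin(a)]);y=np.array([-x[1],x[0]]);o=np.array([602.4,192.5])+x*.8-y*.7
s=(W[...,:2]-o)@x;t=(W[...,:2]-o)@y;z=W[...,2];q=p.astype(int)
e=np.array(r.sense()['eef_pos'])[:2]-o;print('tcp s,t',e@x,e@y)
m=(q[...,0]<110)&(q[...,0]>q[...,2]+12)&(q[...,1]<75)&~(q[...,1]<30)&(s>-240)&(s<-60)&(t<12)&(t>-60)&(z>5)&(z<90)
P=np.c_[s[m],t[m],z[m]];print(m.sum(),'pct 2/50/98',np.percentile(P,[2,50,98],axis=0).tolist())
E
python3 mal.py
```

```text
t 18.60 pos [546.9  46.3  46.4] rpy deg [-180.    -0.1  169.9] closing ax deg 79.90 F [-0.1 -0.2 -2.6] op 0.288 grip 108.3 q [0.082, 0.507, 1.934, -0.0, 0.703, -1.313]
tcp s,t -154.76036451701285 29.980191569414405
301 pct 2/50/98 [[-197.76812613360366, -31.641543360496858, 32.39590349566163], [-193.1385895021829, -12.85854664126638, 63.71415963710865], [-127.18051616984276, 10.9894348475862, 78.37964256154078]]
```

>>> step_arm(plan="0 0 0 4.5 16 0 255;0 0 0 7.9 36 0 255;0 0 0 8.6 40 0 255;0 0 0 8.6 40 0 255;0 0 0 11.4 56 0 255;0 0 0 11.4 56 0 255;0 0 0 8.6 40 0 255;0 0 0 8.6 40 0 255")

```text
clock: 19.45
eef_pos: [555.6, 84.5, 47.5]
tcp_rot: [-3.141, -0.001, 2.964]
contact_force: [-0.3, -0.2, -2.8]
opening: 0.289
grasp_force: 110.0
```

```bash
cat > tailt.py <<'E'
from h import *
st()
p,d=grab('side');p,d=grab('top');W=cloud('top',d);q=p.astype(int)
a=np.radians(79.8);x=np.array([np.cos(a),np.sin(a)]);y=np.array([-x[1],x[0]]);o=np.array([602.4,192.5])+x*.8-y*.7
s=(W[...,:2]-o)@x;t=(W[...,:2]-o)@y;z=W[...,2]
m=(q[...,0]>60)&(q[...,1]<45)&(q[...,0]>1.8*q[...,2])&(z>55)&(z<90)&(s>-90)&(s<10)&(abs(t+12)<30)
if m.sum(): print(m.sum(),'wedge top s',np.percentile(s[m],[0,2,50]),'t',np.percentile(t[m],[2,98]),'z',np.median(z[m]))
E
python3 tailt.py; python3 tail.py -100 -10
```

```text
t 19.45 pos [555.6  84.5  47.5] rpy deg [-180.    -0.1  169.8] closing ax deg 79.83 F [-0.3 -0.2 -2.8] op 0.289 grip 110.0 q [0.149, 0.519, 1.906, -0.0, 0.718, -1.244]
t 19.55 pos [556.3  85.4  47.7] rpy deg [180.   -0.  169.8] closing ax deg 79.78 F [-0.1  0.4 -3. ] op 0.288 grip 110.0 q [0.15, 0.519, 1.905, 0.0, 0.718, -1.243]
  return _methods._mean(a, axis=axis, dtype=dtype,
  ret = ret.dtype.type(ret / rcount)
Traceback (most recent call last):
  File "tail.py", line 15, in <module>
    if __name__=='__main__': st();tail(tuple(map(float,sys.argv[1:3])) if len(sys.argv)>2 else (-215,-150))
                                  ~~~~^^^^^^^^^^^^^^^^^^^^^^^^^^^^^^^^^^^^^^^^^^^^^^^^^^^^^^^^^^^^^^^^^^^^^
  File "tail.py", line 12, in tail
    print('tail s med %.1f'%np.median(s[f]),f.sum(),'t',np.percentile(t[f],[3,50,97]),'z',np.percentile(z[f],[3,97]))
                                                        ~~~~~~~~~~~~~^^^^^^^^^^^^^^^^
IndexError: index -1 is out of bounds for axis 0 with size 0
```

Both views are blocked, so I'll go by force and position: tap further and end the call in contact.

>>> step_arm(plan="0 0 0 2 11 0 255;0 0 0 3.5 20 0 255;0 0 0 4.4 25 0 255;0 0 0 4.4 25 0 255;0 0 0 4.4 25 0 255")

```text
clock: 20.1
eef_pos: [561.0, 111.1, 47.5]
tcp_rot: [-3.14, 0.0, 2.965]
contact_force: [0.3, -9.9, -3.2]
opening: 0.293
grasp_force: 110.2
```

>>> step_arm(plan="0 0 0 -2 -10 0 255;0 0 0 -2 -10 0 255;0 0 0 0 0 0 255;0 0 0 0.5 3 0 255;0 0 0 0.5 3 0 255;0 0 0 0.5 3 0 255")

```text
clock: 20.7
eef_pos: [561.0, 114.0, 47.5]
tcp_rot: [-3.14, -0.001, 2.965]
contact_force: [-1.1, -10.5, -1.3]
opening: 0.288
grasp_force: 110.9
```

```bash
python3 mal.py
```

```text
t 20.70 pos [561.  114.   47.5] rpy deg [-179.9   -0.1  169.9] closing ax deg 79.89 F [ -1.1 -10.5  -1.3] op 0.288 grip 110.9 q [0.199, 0.531, 1.883, -0.002, 0.73, -1.194]
tcp s,t -85.44010463504861 27.583928709105795
289 pct 2/50/98 [[-129.73472691465093, -32.6632761412736, 32.331877167814014], [-124.55946919761188, -13.089350243708335, 65.14006938318698], [-65.29689161536261, 9.033525674217723, 79.76474203980686]]
```

>>> step_arm(plan="0 0 0 -1 -8 0 255;0 0 0 -1 -8 0 255;0 0 0 0 0 0 255;0 0 0 0.4 2 0 255;0 0 0 0.4 2 0 255;0 0 0 0.4 2 0 255")

```text
clock: 21.35
eef_pos: [561.5, 115.5, 47.7]
tcp_rot: [-3.14, -0.001, 2.965]
contact_force: [-1.6, -12.7, -0.6]
opening: 0.283
grasp_force: 111.4
```

>>> step_arm(plan="0 0 0 0.2 1 0 255;0 0 0 0.4 2 0 255;0 0 0 0.4 2 0 255;0 0 0 0.4 2 0 255")

```text
clock: 21.75
eef_pos: [561.6, 116.6, 47.7]
tcp_rot: [-3.138, -0.001, 2.965]
contact_force: [-2.0, -18.7, 2.3]
opening: 0.286
grasp_force: 111.7
```

>>> step_arm(plan="0 0 0 0.2 1 0 255;0 0 0 0.4 2 0 255;0 0 0 0.4 2 0 255;0 0 0 0.4 2 0 255")

```text
clock: 22.15
eef_pos: [561.5, 117.2, 47.7]
tcp_rot: [-3.136, -0.002, 2.965]
contact_force: [-2.8, -28.6, 5.5]
opening: 0.285
grasp_force: 112.3
```

The force has climbed to 29 N with almost no travel, so the shoulder is on the clamp. I back off and look.

>>> step_arm(plan="0 0 0 -5 -30 0 255;0 0 0 -11 -60 0 255;0 0 0 -40 -75 5 255;0 0 0 -70 -90 10 255;0 0 2 -95 -100 14 255;0 0 4.3 -115 -106 14 255;0 0 4.3 -115 -106 14 255;0 0 4.3 -115 -106 14 255")

```text
clock: 22.95
eef_pos: [448.4, 14.9, 62.1]
tcp_rot: [3.141, 0.002, 3.039]
contact_force: [1.0, 0.4, -3.3]
opening: 0.29
grasp_force: 111.3
```

```bash
python3 tailt.py; python3 tail.py -80 -10
python3 - <<'E'
from h import *
W=cloud('top',grab('top')[1]);W2=cloud('side',grab('side')[1])
a=np.radians(79.8);x=np.array([np.cos(a),np.sin(a)]);y=np.array([-x[1],x[0]]);o=np.array([602.4,192.5])+x*.8-y*.7
s=(W2[...,:2]-o)@x;t=(W2[...,:2]-o)@y;z=W2[...,2]
m=(abs(s)<8)&(t>4)&(t<28)&(z>10)&(z<75);print('front face s',np.median(s[m]),m.sum())
E
```

```text
t 22.95 pos [448.4  14.9  62.1] rpy deg [180.    0.1 174.1] closing ax deg 84.13 F [ 1.   0.4 -3.3] op 0.290 grip 111.3 q [0.03, 0.367, 2.144, 0.0, 0.63, -1.439]
239 wedge top s [-40.8 -39.9 -19.8] t [-26.9   2.6] z 75.19762354310114
t 23.05 pos [449.1  14.9  62. ] rpy deg [180.    0.1 174.2] closing ax deg 84.16 F [-0.4  0.3 -3.5] op 0.287 grip 111.3 q [0.03, 0.367, 2.143, 0.0, 0.63, -1.439]
tail s med -39.8 60 t [-26.6 -15.8  -6.5] z [31.8 68.3]
yaw tilt deg -5.091572818945068 pitch 1.073689015620751
tcp s,t -202.82007497041445 120.26238766259024
front face s nan 0
  return _methods._mean(a, axis=axis, dtype=dtype,
  ret = ret.dtype.type(ret / rcount)
```

The tail reads at s ≈ −40 mm, which is fully home. Now I lay the mallet down.

>>> step_arm(plan="0 0 0 0 0 -20 255;0 0 0 0 0 -34 255;0 0 0 0 0 -38.5 255;0 0 0 0 0 -38.5 255;0 0 0 0 0 -38.5 255")

```text
clock: 23.7
eef_pos: [447.9, 14.4, 23.3]
tcp_rot: [3.142, 0.0, 3.04]
contact_force: [0.4, 0.2, -2.8]
opening: 0.285
grasp_force: 111.6
```

>>> step_arm(plan="0 0 0 0 0 -1 255;0 0 0 0 0 -1 255;0 0 0 0 0 -1 150;0 0 0 0 0 -1 50;0 0 0 0 0 -1 0;0 0 0 0 0 -1 0;0 0 0 0 0 -1 0;0 0 0 0 0 -1 0")

```text
clock: 24.5
eef_pos: [447.5, 14.3, 22.2]
tcp_rot: [3.142, 0.0, 3.04]
contact_force: [-0.0, 0.2, 0.2]
opening: 0.999
grasp_force: 0.0
```

>>> step_arm(plan="0 0 0 0 0 30 0;0 0 0 0 0 75 0;0 0 0 0 0 120 0;0 0 0 -10 -40 150 0;0 0 0 -20 -80 150 0;0 0 0 -30 -120 150 0;0 0 0 -40 -160 150 0;0 0 0 -40 -160 150 0")

```text
clock: 25.3
eef_pos: [406.6, -149.2, 172.4]
tcp_rot: [-3.14, 0.001, 3.036]
contact_force: [0.0, 0.4, -0.4]
opening: 0.997
grasp_force: 0.0
```

```bash
python3 tailt.py; python3 tail.py -80 -10; python3 see.py
python3 - <<'E'
from h import *
p,_=grab('top');q,_=grab('side')
s=np.hstack([p[100:350,100:400],cv2.resize(q[110:320,180:440],(300,250))])
cv2.imwrite('pics/fin.png',np.clip(cv2.resize(s,None,fx=1.3,fy=1.3,interpolation=3).astype(int)*1.6,0,255).astype(np.uint8)[:,:,::-1])
E
```

```text
t 25.30 pos [ 406.6 -149.2  172.4] rpy deg [-179.9    0.   173.9] closing ax deg 83.95 F [ 0.   0.4 -0.5] op 0.997 grip 0.0 q [-0.354, 0.148, 2.099, -0.001, 0.894, -1.819]
238 wedge top s [-40.4 -39.5 -19.9] t [-26.7   2.7] z 75.21026937208319
t 25.40 pos [ 407.2 -146.3  172.1] rpy deg [180.  -0. 174.] closing ax deg 84.01 F [ 0.2  0.2 -0.3] op 1.001 grip 0.0 q [-0.349, 0.148, 2.099, 0.0, 0.895, -1.815]
mallet head 697 c [489.9   9.8] size [83.7 44. ] ang 84.2 zmed 50.1
  corners [[463.70001220703125, -29.600000381469727], [507.5, -34.099998474121094], [516.0, 49.20000076293945], [472.20001220703125, 53.599998474121094]]
handle 479 c [419.5  13.6] size [36.6 99.8] ang 80.6 zmed 39.3
  corners [[367.29998779296875, 3.700000047683716], [465.70001220703125, -12.600000381469727], [471.70001220703125, 23.399999618530273], [373.20001220703125, 39.79999923706055]]
wedge 232 c [611.8 170.7] size [39.9 30.8] ang 78.1 zmed 74.7
  corners [[592.5999755859375, 154.39999389648438], [622.7999877929688, 148.0], [631.0, 187.10000610351562], [600.9000244140625, 193.39999389648438]]
  return _methods._mean(a, axis=axis, dtype=dtype,
  ret = ret.dtype.type(ret / rcount)
Traceback (most recent call last):
  File "tail.py", line 15, in <module>
    if __name__=='__main__': st();tail(tuple(map(float,sys.argv[1:3])) if len(sys.argv)>2 else (-215,-150))
                                  ~~~~^^^^^^^^^^^^^^^^^^^^^^^^^^^^^^^^^^^^^^^^^^^^^^^^^^^^^^^^^^^^^^^^^^^^^
  File "tail.py", line 12, in tail
    print('tail s med %.1f'%np.median(s[f]),f.sum(),'t',np.percentile(t[f],[3,50,97]),'z',np.percentile(z[f],[3,97]))
                                                        ~~~~~~~~~~~~~^^^^^^^^^^^^^^^^
IndexError: index -1 is out of bounds for axis 0 with size 0
```

View pics/fin.png

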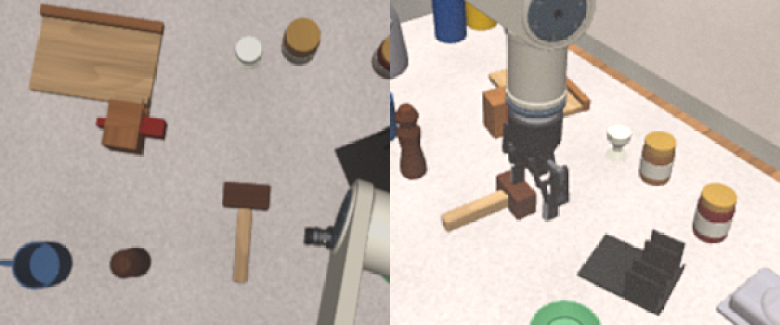

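The final views show the wedge's head tight against the clamp at (152,127), with its nose sticking out of the far end. The mallet lies flat at (245,195), and the arm touches nothing.

```bash
python3 -c "
from rig import r
print(r.sign_off())"
```

```text
the job is handed in; nothing more can be done
None
```

I handed the job in at about 25.6 s. By camera the wedge is fully home (tail about 40 mm in front of the clamp face), driven there with the mallet, which lies flat where it started; sign-off returned no verdict, and I didn't re-measure the jars, saucer, mug, pepper mill and egg cup.

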